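Clear the counter scale and slide the spice tin onto it

ROBOT

A 7-joint arm with a two-finger parallel gripper is mounted at the origin on the work surface. World frame = base frame: x ahead of the robot, y to its left, z up, the work surface at z = 0. Lengths are in m, angles in rad, forces in N, time in s.
With the tool pointing down it reaches from about 0.4 to 0.85 m from the base axis. Payload 10.4 kg.
Tool frame: the origin (TCP) lies at the very end of the fingers, on their centre line; the grasp point (between the pads) lies 19 mm behind it (manip.grip_point_offset is the distance from the TCP to the grasp point, in m); z points along the fingers, y is the line along which they close (so a half turn about z gives the same grasp; the last joint's range is limited). The gripper opens to 85 mm and grips with 20 to 120 N. Pads are 22 mm wide; open, the fingers measure 114 mm over their backs; the gripper's body (76 mm by 85 mm) begins 54 mm behind the grasp point. The pads swing forward as they close: fully open they stand 13 mm farther back than shut.
Start: joints at [-1.25, 0.332, -0.065, 1.46, 0.022, 1.35, -0.088], TCP at [0.211, 0.588, 0.231] pointing down, gripper open.
Joint ranges: [-2.6, 2.6], [-0.5, 2.12], [-1.47, 1.34], [0.16, 2.42], [-1.27, 4.41], [0.06, 2.06], [-2.6, 2.6]. Speed limits (rad/s): [2.22, 2.22, 2.79, 2.79, 3.14, 3.14, 3.14].

INTERFACE

Orientations are given as a unit quaternion [x, y, z, w].
In Python, from workcell import manip gives the robot as it stands. The module is installed in compiled form; this text tells all that it offers.
- The arm moves only by the tool step_arm, never from a script. Its argument "moves" is a list of rows, each a list of 7 numbers: the closure, from 0 (fully open) to 1 (shut), then the shift along the world's x, y, z in mm, then the turn, a rotation vector about the world's x, y, z in rad. In form: [[grip, tx, ty, tz, ax, ay, az], ...]. A call has 1 to 10 rows; each row is the pose to reach, as a shift and turn from the pose commanded when the call began; what a row does not reach only later rows make up. A row lasts 1/10 s, in which the tool goes at most 50 mm and 8.59 degrees, less where a joint would pass 70% of its speed; a pose out of reach is approached as far as the arm can. A call with a gripper value outside its range is refused whole. The fingers move at their own pace and stop on an object; "grip_force" is the grip in N (left out, the last holds). Time passes only in rows, so rows that repeat a pose let the fingers close. It gives the time, the measured TCP pose, the force, the opening and the grip force at its end, in the units of the state.
- manip.get_obs(): the state, without advancing time (a new reading comes with each control period).
- manip.camera(name): name is "scene" or "top"; returns a dict with "image" (400x640x3 uint8, blue, green, red), "K" (3x3 intrinsics, pixels), "dist_coeffs" ([k1, k2, p1, p2, k3] as OpenCV has them; the pictures are not rectified), "rvec" (rotation vector, rad) and "tvec" (3), from world to camera coordinates, as OpenCV has them. Camera axes: x right, y down, z forward; pixel columns grow to the right and rows downward; lengths in m; the calibration is good to about 2 mm. A picture is of the moment at which its call begins. There is no depth.
- manip.hand_in(): hands the job in; it is judged then, once.
The state is a dict: "clock": time; "joint_pos": joint angles; "joint_velocities": joint speeds; "tau": joint torques, N m; "position": TCP position; "ee_rot": TCP orientation; "ft_force": force on the tool from outside, world axes, zero at the start; "torque": the same for the moment, N m; "grip_width": opening from 0.0 (shut) to 1.0 (fully open); "grasp_force": force on a finger pad.
Only numpy, scipy, OpenCV 4.12 (cv2) and the standard library are available. Lean on these libraries where they do the work, as an engineer would, in place of code of your own. Each camera call takes 0.05 s, during which the arm holds its last target. There are 200 camera calls.

TASK

A lump of rock salt from the last sale is still lying on the counter scale: put it back in the open white salt tub. Then slide the large flat brass tin across the counter onto the scale's steel plate, without lifting or tipping it up, so that it lies flat, centred and square on the plate, its long side along the plate's long side. Leave the small tin, the jar, the carton and the card terminal where they are.

Things in the scene. Friction and masses are not known exactly. Their poses are not given: they have to be found in the camera images.
- scale: Low counter scale, fixed. Flat steel plate 190 (its x) by 150 mm (its y), top 5 mm above the counter; on all sides it slopes down to the counter over 20 mm (footprint 230 x 190 mm), so flat things slide up onto it. Origin on the counter, under the plate's centre. Grey indicator, 46 x 150 mm, 33 mm high, on its +x side, 141 to 187 mm from the origin.
- tin: The large flat closed tin, brass-coloured with a blank paper label on top, 140 (its x) by 95 (its y) by 30 mm high, 0.3 to 0.65 kg: too wide to be gripped. Loose on the counter to the left or right of the scale. Origin at the centre of its underside.
- lump: Pale pinkish lump of rock salt, loose, lying on the scale's plate: 70 (its x) by 50 (its y) mm with upright sides up to 32 mm, then narrowing to 52 x 44 mm up to 44 mm high. Origin at the centre of its underside.
- lump_center (a point): Middle of the lump of rock salt, 22 mm above its origin.
- tub: Open white plastic tub, fixed to the counter on the other side of the scale from the tin: 160 x 160 mm outside, 80 mm high, walls 5 mm, a few small salt bits up to about 28 mm high fixed on its floor. Origin at the centre of its underside.
- small_tin: Bystander: smaller flat brass tin, 85 x 60 x 30 mm, loose, beyond the scale. Origin at the centre of its underside.
- jar: Bystander: amber jar, 64 mm across, 85 mm high, loose, beyond the scale. Origin at the centre of its underside.
- carton: Bystander: dark carton, 75 x 95 x 80 mm high, loose, beyond the scale. Origin at the centre of its underside.
- terminal: Bystander: black card terminal, 150 (its x) x 80 mm, 51 mm high, loose, at the far left of the counter. Origin at the centre of its underside.
There are look-alikes about, which are no part of the job. What is shaped like the lump but red is not meant. What is shaped like the tin but blue is not meant.

How it is judged:
On the way, in this order (a step that is already met when the one before it is completed fails the run):
1. the lump of rock salt lies in the tub (x of lump_center in the frame of tub between -0.075 and 0.075 m and y of lump_center in the frame of tub between -0.075 and 0.075 m and z of lump_center in the frame of tub below 0.08 m), for 0.2 s.
2. the large tin lies centred and square on the scale's plate (x of tin in the frame of scale between -0.015 and 0.015 m and y of tin in the frame of scale between -0.015 and 0.015 m and z of tin in the frame of scale between 0.002 and 0.009 m and angle between the x axis of tin and the x axis of scale, either way round below 0.15 rad and angle between tin's own z axis and vertical below 0.05 rad and linear speed of tin below 0.02 m/s), for 0.2 s.
At the end, for the whole second after the job is handed in: The large tin rests flat on the scale's plate, its centre within 15 mm of the plate's centre along each of the plate's axes and its long side within 0.15 rad of the plate's long side; the lump of rock salt lies in the tub, below its rim; both at rest (all of step 1 and all of step 2 and linear speed of lump below 0.02 m/s); the robot touches nothing.
It fails at once if the large tin is lifted (underside centre more than 25 mm above the counter) (height (world z) of tin above 0.025 m).
It fails at once if the large tin is tipped up by more than 0.3 rad (angle between tin's own z axis and vertical above 0.3 rad).
It fails at once if a bystander is moved by more than 25 mm (distance of any of small_tin, jar, carton, terminal from where it was at the start of the episode above 0.025 m).
It also fails if it takes over 70 s, if anything falls off the work surface, if the arm or the gripper's body presses on something with over 40 N, if the wrist force passes 120 N, or if a joint passes its speed limit or range.

## Working session

There is one attempt and no reset: what is moved stays moved. The work goes in short steps, Python scripts to look and compute and a tool call to move; the robot and the scene stay as the last step left them, time stands still between calls to the robot, and variables do not carry over. Pictures are saved under pics/ and viewed, at most 10 in all, crops included, and the job is handed in when it is done.

Besides the shell and the picture viewer there is one more tool, called after "Emit:" as name(argument=value, ...) on one line, values as JSON. step_arm: Moves the arm, as the interface text tells. Its arguments: {"type":"object","properties":{"moves":{"type":"array","items":{"type":"array","items":{"type":"number"}}},"grip_force":{"type":"number"}},"required":["moves"]}

```bash
mkdir -p pics; cat > h.py <<'E'
import cv2, numpy as np
from workcell import manip
def grab(n,name):
    c=manip.camera(n); cv2.imwrite('pics/'+name+'.png',c['image']); np.savez('pics/'+name,**c); return c
def load(name): return dict(np.load('pics/'+name+'.npz'))
def ray(c,px,z):
    px=np.array(px,float).reshape(-1,1,2)
    u=cv2.undistortPoints(px,c['K'],c['dist_coeffs']).reshape(-1,2)
    R=cv2.Rodrigues(c['rvec'])[0]; o=-R.T@c['tvec'].ravel()
    d=np.c_[u,np.ones(len(u))]@R
    return o+d*((z-o[2])/d[:,2])[:,None]
def proj(c,P): return cv2.projectPoints(np.array(P,float),c['rvec'],c['tvec'],c['K'],c['dist_coeffs'])[0].reshape(-1,2)
E
python3 - <<'E'
from h import *
a=grab('scene','s0');b=grab('top','t0')
for c in(a,b):
    R=cv2.Rodrigues(c['rvec'])[0]; print((-R.T@c['tvec'].ravel()).round(3))
o=manip.get_obs();print(o['position'],o['ee_rot'],o['clock'],manip.grip_point_offset)
E
```

```text
[ 1.346 -0.412  0.684]
[0.414 0.121 1.588]
[0.21053875 0.58812847 0.23059781] [ 1.71016492e-01  9.85267964e-01 -6.25387925e-04 -8.83345101e-05] 0.1 0.0187
```

View pics/t0.png

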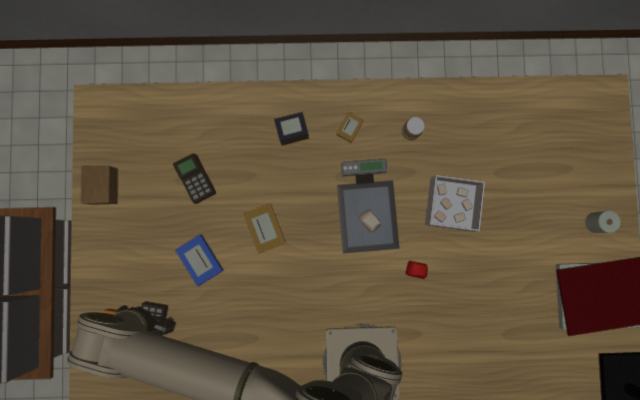

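View pics/s0.png

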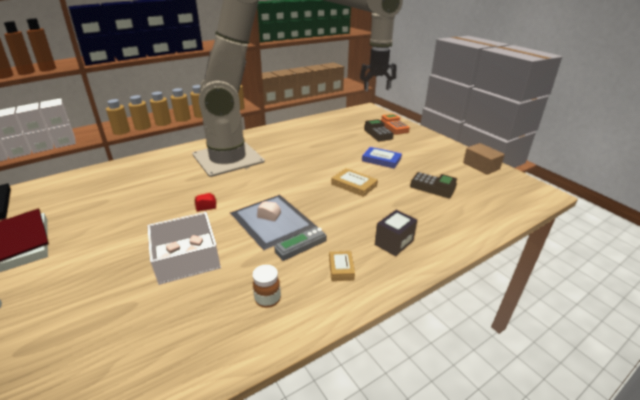

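Top view: the pale lump is on the plate at (370,221). The things it could be confused with are the red block at (417,269), and the salt bits in the tub around (456,204). The large brass tin is at (264,228). Its look-alikes are the blue one at (199,260) and the small brass one at (350,127). I choose the pale lump at (370,221) and the brass tin at (264,228), and will check both in a crop.

```bash
cat > m.py <<'E'
from h import *
def mask(c,lo,hi,box):
    h=cv2.cvtColor(c['image'],cv2.COLOR_BGR2HSV); m=cv2.inRange(h,np.array(lo),np.array(hi))
    k=np.zeros_like(m);x0,y0,x1,y1=box;k[y0:y1,x0:x1]=255;return m&k
def rect(c,m,z,close=5):
    m=cv2.morphologyEx(m,cv2.MORPH_CLOSE,np.ones((close,close)))
    q=max(cv2.findContours(m,cv2.RETR_EXTERNAL,cv2.CHAIN_APPROX_NONE)[0],key=cv2.contourArea)
    P=ray(c,q.reshape(-1,2),z)[:,:2]*1000
    (cx,cy),(w,h),a=cv2.minAreaRect(P.astype(np.float32))
    if w<h: w,h,a=h,w,a+90
    return np.round([cx,cy,w,h,(a+90)%180-90],1)
E
python3 - <<'E'
from m import *
c=load('t0');I=c['image'];H=cv2.cvtColor(I,cv2.COLOR_BGR2HSV)
for n,p in dict(lump=(368,217),lump2=(373,226),plate=(352,205),slope=(342,215),edge=(390,240),tin=(254,220),wood=(300,220),label=(264,228),tub=(441,190),tubwall=(431,200),ind=(365,168),wood2=(410,240)).items(): print(n,p,H[p[1],p[0]])
v=cv2.resize(I[105:290,160:500],None,fx=2.35,fy=2.35,interpolation=cv2.INTER_CUBIC);cv2.imwrite('pics/crop0.png',v)
E
```

```text
lump (368, 217) [ 21  39 131]
lump2 (373, 226) [ 21  39 125]
plate (352, 205) [107  20  89]
slope (342, 215) [15  8 66]
edge (390, 240) [107  21  87]
tin (254, 220) [ 43  19 118]
wood (300, 220) [ 19 105 109]
label (264, 228) [ 40  20 117]
tub (441, 190) [ 17  44 133]
tubwall (431, 200) [12 34 75]
ind (365, 168) [60 87 79]
wood2 (410, 240) [ 19 110 109]
```

View pics/crop0.png

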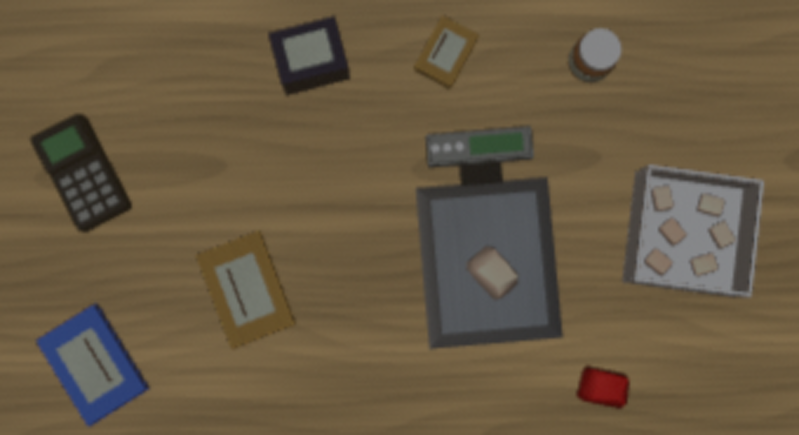

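The crop shows the pale pinkish lump on the plate at crop (493,271) and the brass tin with its paper label at (246,290). The red lump at (604,387) and the blue tin at (92,365) are clearly distinct from them.

```bash
python3 - <<'E'
from m import *
c=load('t0')
up=lambda L:[(x/2.35+160-.3,y/2.35+105-.3) for x,y in L]
def quad(L,z):
    P=ray(c,up(L),z)[:,:2]*1000
    e=np.roll(P,-1,0)-P
    print(' ctr',P.mean(0).round(1),'len',np.hypot(*e.T).round(),'ang',np.degrees(np.arctan2(e[:,1],e[:,0])).round(1))
print('hand tin top');quad([(198,256),(262,232),(295,322),(233,347)],.03)
print('hand scale foot');quad([(417,187),(547,178),(562,337),(430,348)],.0)
print('hand tub rim');quad([(648,165),(763,180),(751,297),(635,285)],.08)
print('lump top(32)');quad([(469,265),(495,246),(518,276),(498,298)],.032)
print('red');quad([(582,368),(629,374),(625,407),(578,400)],.032)
B=(335,178,402,256)
mp=mask(c,(90,12,70),(130,90,255),B);ml=mask(c,(0,25,90),(30,255,255),(350,200,390,240))
print('plate',rect(c,mp|ml,.005)); print('lump',rect(c,ml,.03,3))
mw=mask(c,(12,70,60),(30,255,255),B)
h=cv2.cvtColor(c['image'],cv2.COLOR_BGR2HSV)
for y in(228,): print([tuple(int(t) for t in h[y,x]) for x in range(240,256,2)])
bt=mask(c,(12,140,60),(30,255,255),(238,198,292,258));lb=mask(c,(0,0,90),(80,70,255),(238,198,292,258))
print('tin',rect(c,bt|lb,.03)); print('label',rect(c,lb,.03))
wr=mask(c,(0,0,95),(180,60,255),(425,170,490,236))
print('tub',rect(c,wr,.08,9))
E
```

```text
hand tin top
 ctr [446.1 306. ] len [ 94. 133.  92. 135.] ang [ -70.6 -160.9  110.6   20.2]
hand scale foot
 ctr [476.8 -33.8] len [186. 227. 187. 229.] ang [ -87.3 -176.6   93.3    3.1]
hand tub rim
 ctr [ 508.3 -312.6] len [158. 160. 158. 164.] ang [-98.7 171.4  82.7  -8.5]
lump top(32)
 ctr [462.6 -38.6] len [45. 52. 41. 61.] ang [ -55.3 -144.1  136.    39.8]
red
 ctr [ 298.8 -183.9] len [66. 46. 66. 44.] ang [-98.7 170.8  80.1  -9.2]
plate [476.7 -33.6 189.3 149.1   3.4]
lump [463.5 -35.5  62.3  46.4  46.6]
[(18, 109, 108), (19, 106, 108), (19, 108, 109), (18, 108, 109), (18, 119, 94), (19, 148, 102), (19, 146, 103), (19, 109, 105)]
tin [446.1 308.1 137.5  92.9  20.2]
label [446.3 309.2  86.7  57.9  19.8]
tub [ 509.6 -312.6  162.2  160.3   -9. ]
```

Emit:
step_arm(moves=[[0,18,-44,0,0,0,-0.14],[0,36,-88,0,0,0,-0.28],[0,54,-132,0,0,0,-0.42],[0,72,-176,0,0,0,-0.56],[0,90,-220,0,0,0,-0.7],[0,108,-264,0,0,0,-0.84],[0,126,-308,0,0,0,-0.98],[0,144,-352,0,0,0,-1.12],[0,162,-396,0,0,0,-1.26],[0,180,-440,0,0,0,-1.4]], grip_force=40)

```text
clock: 1.1
position: [0.3908, 0.1465, 0.2313]
ee_rot: [0.767, 0.641, 0.0, -0.0]
ft_force: [0.8, 0.2, -0.4]
grip_width: 1.002
grasp_force: 0.0
```

Emit:
step_arm(moves=[[0,18,-46,0,0,0,-0.14],[0,36,-92,0,0,0,-0.28],[0,54,-138,0,0,0,-0.42],[0,72,-185,-20,0,0,-0.56],[0,72,-185,-60,0,0,-0.66],[0,72,-185,-100,0,0,-0.66],[0,72,-185,-130,0,0,-0.66],[0,72,-185,-130,0,0,-0.66]])

```text
clock: 1.9
position: [0.4598, -0.0369, 0.098]
ee_rot: [0.933, 0.36, -0.003, -0.0]
ft_force: [0.3, -0.2, 0.2]
grip_width: 0.999
grasp_force: 0.0
```

Emit:
step_arm(moves=[[0,1,0,-25,0,0,0],[0,1,0,-50,0,0,0],[0,1,0,-70,0,0,0],[0,1,0,-87,0,0,0],[0,1,0,-87,0,0,0],[0,1,0,-87,0,0,0]])

```text
clock: 2.5
position: [0.4645, -0.0364, 0.0157]
ee_rot: [0.933, 0.361, 0.001, 0.0]
ft_force: [0.4, 0.8, 1.4]
grip_width: 0.998
grasp_force: 0.0
```

Emit:
step_arm(moves=[[0.7,0,0,0,0,0,0],[0.7,0,0,0,0,0,0],[0.7,0,0,0,0,0,0],[0.7,0,0,0,0,0,0],[0.7,0,0,0,0,0,0],[0.7,0,0,0,0,0,0],[0.7,0,0,0,0,0,0],[0.7,0,0,0,0,0,0]])

```text
clock: 3.3
position: [0.4643, -0.0363, 0.0155]
ee_rot: [0.933, 0.36, 0.001, -0.0]
ft_force: [-3.8, 1.2, 10.5]
grip_width: 0.577
grasp_force: 40.0
```

Emit:
step_arm(moves=[[0.7,0,0,30,0,0,0],[0.7,0,0,70,0,0,0],[0.7,0,0,110,0,0,0],[0.7,0,0,140,0,0,0],[0.7,8,-45,140,0,0,0],[0.7,16,-90,140,0,0,0],[0.7,24,-135,140,0,0,0],[0.7,32,-180,140,0,0,0],[0.7,40,-225,140,0,0,0],[0.7,45,-275,140,0,0,0]])

```text
clock: 4.3
position: [0.5092, -0.3119, 0.1542]
ee_rot: [0.932, 0.362, 0.0, -0.0]
ft_force: [0.5, 0.8, -1.9]
grip_width: 0.575
grasp_force: 44.8
```

```bash
python3 - <<'E'
from m import *
c=grab('top','t1');o=manip.get_obs();print(o['position'],o['grip_width'],o['grasp_force'],o['ft_force'])
s=grab('scene','s1')
I=np.hstack([cv2.resize(c['image'][150:290,330:510],(400,311)),cv2.resize(s['image'][130:310,120:352],(400,311))]);cv2.imwrite('pics/v1.png',I)
E
```

```text
[ 0.50639614 -0.32181649  0.15436774] 0.5757948365686082 44.843738079071045 [-5.97762144 -2.80853872 -1.14999736]
```

View pics/v1.png

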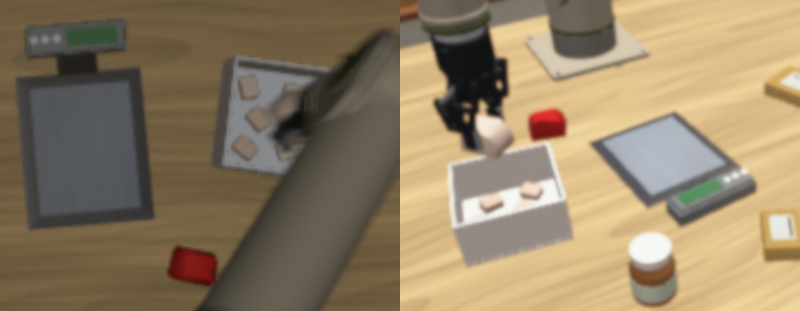

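The lump is held, in the right half at about (493,135), above the tub (rim around (510,200)). The plate is empty in both views. I'll lower it and release.

Emit:
step_arm(moves=[[0.7,0,0,0,0,0,0],[0.7,0,0,-30,0,0,0],[0.7,0,0,-60,0,0,0],[0.7,0,0,-90,0,0,0],[0.7,0,0,-107,0,0,0],[0.7,0,0,-107,0,0,0],[0.7,0,0,-107,0,0,0]])

```text
clock: 5.1
position: [0.5092, -0.311, 0.0483]
ee_rot: [0.933, 0.361, 0.0, 0.0]
ft_force: [-0.1, -0.3, -1.8]
grip_width: 0.576
grasp_force: 44.7
```

Emit:
step_arm(moves=[[0.15,0,0,0,0,0,0],[0.15,0,0,0,0,0,0],[0.15,0,0,0,0,0,0],[0.15,0,0,0,0,0,0],[0.15,0,0,0,0,0,0],[0.15,0,0,30,0,0,0],[0.15,0,0,70,0,0,0],[0.15,0,0,110,0,0,0],[0.15,0,0,130,0,0,0],[0.15,0,0,130,0,0,0]])

```text
clock: 6.1
position: [0.5097, -0.3122, 0.1804]
ee_rot: [0.933, 0.36, 0.002, 0.001]
ft_force: [0.6, 0.4, -0.2]
grip_width: 0.852
grasp_force: 0.0
```

Emit:
step_arm(moves=[[0,-4,45,0,0,0,0.12],[0,-8,90,0,0,0,0.24],[0,-12,135,0,0,0,0.36],[0,-16,180,0,0,0,0.48],[0,-20,225,0,0,0,0.6],[0,-24,270,0,0,0,0.72],[0,-28,315,0,0,0,0.84],[0,-32,360,0,0,0,0.96],[0,-36,405,0,0,0,1.08],[0,-40,450,0,0,0,1.19]])

```text
clock: 7.1
position: [0.4675, 0.1403, 0.1766]
ee_rot: [0.568, 0.823, -0.0, -0.0]
ft_force: [0.2, -0.3, -0.0]
grip_width: 1.004
grasp_force: 0.0
```

```bash
python3 - <<'E'
from m import *
c=grab('top','t2');o=manip.get_obs();print(o['position'],o['ee_rot'])
s=grab('scene','s2')
I=np.hstack([cv2.resize(c['image'][150:290,330:510],(400,311)),cv2.resize(s['image'][130:310,120:352],(400,311))]);cv2.imwrite('pics/v2.png',I)
E
```

```text
[0.46605572 0.14852759 0.17632982] [ 5.62018061e-01  8.27123818e-01  3.60315965e-04 -1.32641288e-03]
```

View pics/v2.png

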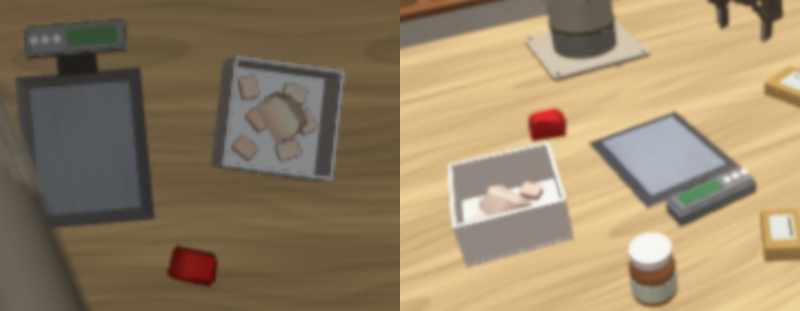

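The lump lies in the tub, at (282,118) in the left half. Next I go behind the tin on its left side.

Emit:
step_arm(moves=[[0,-10,49,0,0,0,0],[0,-20,98,0,0,0,0],[0,-30,147,0,0,0,0],[0,-40,195,0,0,0,0],[0,-52,243,0,0,0,0],[0,-52,248,-40,0,0,0],[0,-52,248,-85,0,0,0],[0,-52,248,-130,0,0,0],[0,-52,248,-168,0,0,0],[0,-52,248,-168,0,0,0]])

```text
clock: 8.2
position: [0.4136, 0.3829, 0.0037]
ee_rot: [0.571, 0.821, -0.005, -0.0]
ft_force: [-0.5, -0.4, 0.2]
grip_width: 0.999
grasp_force: 0.0
```

Emit:
step_arm(moves=[[0,0,0,0,0,0,0],[0,3,-8,0,0,0,0],[0,5,-14,0,0,0,0],[0,6,-16,0,0,0,0]])

```text
clock: 8.6
position: [0.424, 0.37, 0.0109]
ee_rot: [0.571, 0.821, 0.001, 0.0]
ft_force: [0.3, -0.1, 0.2]
grip_width: 0.997
grasp_force: 0.0
```

```bash
cat > plan.py <<'E'
import numpy as np, sys
def plan(tin,goal,d,tool0,step=10,W=None):
    # tin/goal: x,y(mm),yaw(deg); car-like push, turn over length W chosen to end in line
    def path(W,N=2000):
        a0,a1=np.radians([tin[2],goal[2]]);p=np.array(tin[:2],float);n1=np.array([np.sin(a1),-np.cos(a1)])
        out=[];ds=.25;s=0
        while (np.array(goal[:2])-p)@n1>0:
            a=a0+(a1-a0)*min(1,s/W);out.append((p[0],p[1],a));p=p+ds*np.array([np.sin(a),-np.cos(a)]);s+=ds
        e=(p-np.array(goal[:2]))@np.array([np.cos(a1),np.sin(a1)]);return np.array(out),e
    best=min(np.arange(40,251,5),key=lambda W:abs(path(W)[1])) if W is None else W
    P,e=path(best);print('W',best,'lateral err',e,'len',len(P)*.25)
    Q=np.vstack([P[::int(step/.25)],P[-1]])
    for x,y,a in Q: print(np.round([x-d*np.sin(a)-tool0[0],y+d*np.cos(a)-tool0[1],a-np.radians(tool0[2])],3))
E
python3 -c "
from plan import *
plan((446.1,307.5,20.2),(476.8,-33.7,3.3),59,(422.5,370.1,20.4),15)"
```

```text
W 75 lateral err 0.009151392414045263 len 343.5
[ 3.227e+00 -7.229e+00 -3.000e-03]
[ 11.296 -20.344  -0.062]
[ 18.577 -33.911  -0.121]
[ 25.045 -47.885  -0.18 ]
[ 30.679 -62.215  -0.239]
[ 35.458 -76.853  -0.298]
[ 36.321 -91.828  -0.298]
[  37.184 -106.803   -0.298]
[  38.048 -121.778   -0.298]
[  38.911 -136.753   -0.298]
[  39.775 -151.728   -0.298]
[  40.638 -166.704   -0.298]
[  41.502 -181.679   -0.298]
[  42.365 -196.654   -0.298]
[  43.229 -211.629   -0.298]
[  44.092 -226.604   -0.298]
[  44.956 -241.579   -0.298]
[  45.819 -256.554   -0.298]
[  46.682 -271.53    -0.298]
[  47.546 -286.505   -0.298]
[ 4.8409e+01 -3.0148e+02 -2.9800e-01]
[ 4.92730e+01 -3.16455e+02 -2.98000e-01]
[ 5.0136e+01 -3.3143e+02 -2.9800e-01]
[ 5.08990e+01 -3.44658e+02 -2.98000e-01]
```

Emit:
step_arm(moves=[[0,3,-7,0,0,0,0],[0,11,-20,0,0,0,-0.06],[0,19,-34,0,0,0,-0.12],[0,25,-48,0,0,0,-0.18],[0,31,-62,0,0,0,-0.24],[0,35,-77,0,0,0,-0.3],[0,36,-92,0,0,0,-0.3],[0,37,-107,0,0,0,-0.3],[0,38,-117,0,0,0,-0.3],[0,38,-120,0,0,0,-0.3]])

```text
clock: 9.6
position: [0.4615, 0.2503, 0.0101]
ee_rot: [0.687, 0.726, 0.001, -0.0]
ft_force: [0.8, 6.9, 2.8]
grip_width: 0.998
grasp_force: 3.1
```

```bash
cat > look.py <<'E'
from m import *
import sys
n=sys.argv[1]
c=grab('top','t'+n);o=manip.get_obs();print(o['position'],o['ee_rot'],o['ft_force'])
cv2.imwrite('pics/v'+n+'.png',cv2.resize(c['image'][110:300,180:440],None,fx=2.5,fy=2.5,interpolation=cv2.INTER_CUBIC))
E
python3 look.py 3
```

```text
[0.46135739 0.25018706 0.00994388] [6.87343552e-01 7.26331988e-01 8.23211411e-04 8.34293719e-05] [-0.1789075   0.23017322  1.65577943]
```

View pics/v3.png

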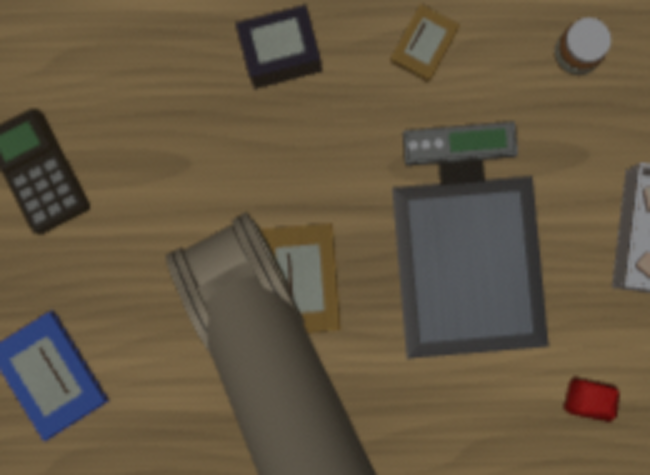

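The leading edge of the tin runs from (331,223) to (340,330), about parallel to the plate. I convert those points to positions.

```bash
python3 - <<'E'
from m import *
c=load('t3')
P=ray(c,[(x/2.5+180-.3,y/2.5+110-.3) for x,y in [(331,223),(340,330),(322,243),(325,312)]],.03)[:,:2]*1000
print(P.round(1))
for i in(0,2):
    e=P[i]-P[i+1];print(np.degrees(np.arctan2(e[1],e[0])),np.hypot(*e),P[i:i+2].mean(0))
# edge fit: brass vs wood along leading edge
h=cv2.cvtColor(c['image'],cv2.COLOR_BGR2HSV)
b=cv2.inRange(h,(12,135,60),(30,255,255));q=[]
for y in range(203,240):
    x=np.where(b[y,305:325])[0]
    if len(x): q.append((305+x.max()+.5,y))
Q=ray(c,q,.03)[:,:2]*1000
vx,vy,x0,y0=cv2.fitLine(Q.astype(np.float32),cv2.DIST_HUBER,0,.01,.01).ravel()
print('edge',np.degrees(np.arctan2(vy,vx)),x0,y0,Q[:,0].min(),Q[:,0].max())
E
```

```text
[[536.7 150.1]
 [396.7 141.4]
 [510.7 162.4]
 [420.6 160.4]]
3.558270364134315 140.1905961768133 [466.69469124 145.72570583]
1.2827124948337953 90.1397878662098 [465.62919217 161.3960099 ]
edge 3.8207705 463.95312 145.30344 405.5062256320549 523.1685486683234
```

Emit:
step_arm(moves=[[0,1,-12,0,0,0,0],[0,2,-26,0,0,0,0],[0,2,-40,0,0,0,0],[0,3,-54,0,0,0,0],[0,4,-68,0,0,0,0],[0,5,-82,0,0,0,0],[0,5,-96,0,0,0,0],[0,6,-110,0,0,0,0],[0,7,-122,0,0,0,0],[0,7,-130,0,0,0,0]])

```text
clock: 10.65
position: [0.4679, 0.1208, 0.0097]
ee_rot: [0.687, 0.727, 0.001, -0.0]
ft_force: [-0.5, 6.3, 3.2]
grip_width: 0.997
grasp_force: 3.3
```

Emit:
step_arm(moves=[[0,1,-10,0,0,0,0],[0,1,-20,0,0,0,0],[0,2,-30,0,0,0,0],[0,2,-40,0,0,0,0],[0,3,-50,0,0,0,0],[0,3,-60,0,0,0,0],[0,4,-68,0,0,0,0],[0,4,-76,0,0,0,0],[0,5,-80,0,0,0,0],[0,5,-80,0,0,0,0]])

```text
clock: 11.65
position: [0.4726, 0.0405, 0.0095]
ee_rot: [0.687, 0.727, 0.0, -0.0]
ft_force: [0.2, 2.3, 1.9]
grip_width: 0.997
grasp_force: 1.2
```

```bash
python3 look.py 4
```

```text
[0.4725384  0.04050871 0.0093401 ] [ 6.86877302e-01  7.26773391e-01 -9.79270807e-05 -1.76937350e-05] [0.76371011 2.00110921 1.64894335]
```

View pics/v4.png

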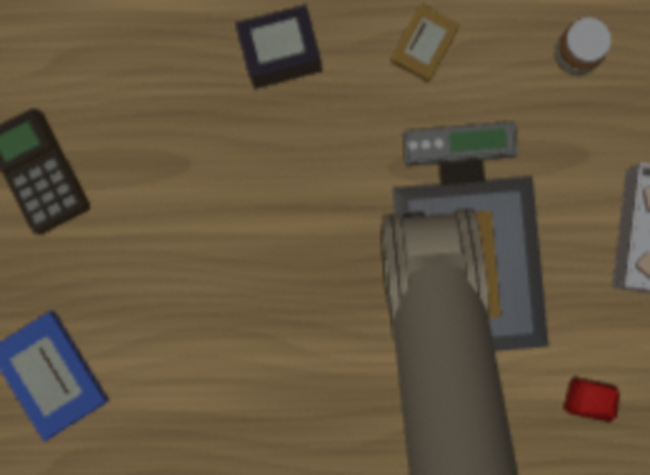

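The leading edge of the tin, (492,210) to (500,318), is on the plate and parallel to it. I measure it and the scale.

```bash
python3 - <<'E'
from m import *
c=load('t4')
P=ray(c,[(x/2.5+180-.3,y/2.5+110-.3) for x,y in [(492,210),(500,318)]],.035)[:,:2]*1000
e=P[0]-P[1];a=np.arctan2(e[1],e[0]);m=P.mean(0)
cen=m+47.5*np.array([-np.sin(a),np.cos(a)]);print(np.degrees(a),np.hypot(*e),cen)
t=np.radians(3.3);d=cen-[476.8,-33.7];print('in scale',d@[np.cos(t),np.sin(t)],d@[-np.sin(t),np.cos(t)])
E
```

```text
2.428174185640383 141.3755885437593 [475.86969237 -16.64159361]
in scale 0.053185558676295264 17.0836726811368
```

Push 17 mm more, then back off, lift, and move clear.

Emit:
step_arm(moves=[[0,0,-5,0,0,0,0],[0,1,-10,0,0,0,0],[0,1,-14,0,0,0,0],[0,1,-17,0,0,0,0],[0,1,-17,0,0,0,0],[0,1,-17,0,0,0,0],[0,0,-10,0,0,0,0],[0,-1,10,0,0,0,0],[0,-3,40,0,0,0,0],[0,-3,60,0,0,0,0]])

```text
clock: 12.7
position: [0.4688, 0.1024, 0.009]
ee_rot: [0.686, 0.727, -0.0, -0.0]
ft_force: [0.2, 0.0, -0.0]
grip_width: 0.996
grasp_force: 0.0
```

Emit:
step_arm(moves=[[0,0,0,45,0,0,0],[0,0,0,90,0,0,0],[0,0,10,135,0,0,0],[0,0,55,170,0,0,0],[0,0,100,170,0,0,0],[0,0,145,170,0,0,0],[0,0,190,170,0,0,0],[0,0,230,170,0,0,0],[0,0,230,170,0,0,0]])

```text
clock: 13.6
position: [0.467, 0.3368, 0.1782]
ee_rot: [0.684, 0.73, -0.0, -0.001]
ft_force: [-0.4, 0.1, -0.3]
grip_width: 1.0
grasp_force: 0.0
```

```bash
python3 look.py 5; python3 - <<'E'
from m import *
c=load('t5');B=(335,185,402,256)
bt=mask(c,(12,120,50),(30,255,255),(346,188,392,250));lb=mask(c,(0,0,97),(80,70,255),(350,195,390,245))
for z,m in((.035,bt|lb),(.035,lb)):
    r=rect(c,m,z);t=np.radians(3.3);d=r[:2]-[476.8,-33.7];print(r,'in scale',d@[np.cos(t),np.sin(t)],d@[-np.sin(t),np.cos(t)])
E
```

```text
[0.46805625 0.33337881 0.17818926] [ 6.85095978e-01  7.28452237e-01 -9.16052219e-04 -4.52410262e-06] [ 0.84967151 -0.83930485  0.33373672]
[476.7 -33.  136.5  92.6   3.3] in scale -0.059539362789728274 0.7045956743257806
[477.3 -34.1  87.3  56.7   3.1] in scale 0.47614529752318735 -0.4281187401253936
```

View pics/v5.png

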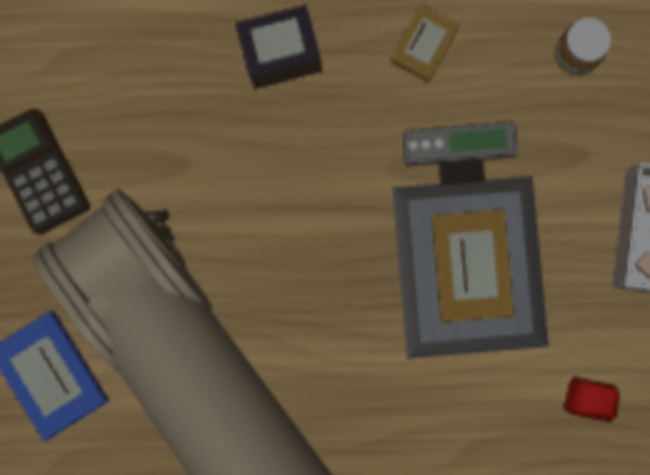

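The tin, at about (473,265), is centred and square on the plate to within 1 mm. The bystanders in view look unmoved, and the arm is clear.

```bash
python3 -c "
from workcell import manip
print(manip.hand_in())"
```

```text
the job is handed in; nothing more can be done
None
```

I put the salt lump in the tub, slid the brass tin onto the scale's plate (centred to about 1 mm and square by the last picture), and handed the job in at about 13.7 s; the hand-in returned no verdict.

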